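# Stop the chip extractor and pull its filter cassette

## Robot

A 6-joint arm with a two-finger parallel gripper is mounted at the origin on the work surface. World frame = base frame: x ahead of the robot, y to its left, z up, the work surface at z = 0. Lengths are in mm, angles in rad, forces in N, time in s.
With the tool pointing down it reaches from about 400 to 825 mm from the base axis. Payload 7 kg.
Tool frame: the origin (TCP) lies between the finger pads; the fingertips stand 8 mm ahead of it and the grasp point (between the pads) lies 11 mm behind it (robot.tips_ahead is the z of the fingertips in the tool frame, in mm); z points along the fingers, y is the direction in which the jaws open and shut (so a half turn about z gives the same grasp; the last joint's range is limited). The gripper opens to 85 mm and grips with 20 to 120 N. Pads are 22 mm wide; open, the fingers measure 114 mm over their backs; the gripper's body (76 mm by 85 mm) begins 54 mm behind the grasp point. The pads swing forward as they close: fully open they stand 13 mm farther back than shut.
Start: joints at [-0.988, 0.359, 0.012, 0, -1.224, -0.288], TCP at [196.094, -645.866, 239.302] pointing down, gripper open.
Joint ranges: [-3.07, 3.07], [-1.43, 2.12], [-1.02, 1.25], [-3.03, 1.67], [-3.05, -0], [-3.03, 3.03]. Speed limits (rad/s): [2.39, 2.39, 3.01, 3.14, 3.14, 3.14].

## Interface

Orientations are given as a rotation vector (axis times angle).
In Python, from bench import monitor, vision, job, robot gives the robot as it stands. The module is installed in compiled form; this text tells all that it offers.
- The arm moves only by the shell command python3 -m creep 'ROWS'. ROWS is JSON, a list of rows, each an object with "turn": the turn, a rotation vector about the world's x, y, z in degrees, a list of three; "travel": the shift along the world's x, y, z in mm, a list of three; "hand": the gripper's target within -1 to 1 (shut at 1, half-way at 0, fully open at -1). In form: [{"turn": [rx, ry, rz], "travel": [dx, dy, dz], "hand": hand}, ...]. A call has 1 to 12 rows; each row is the pose to reach, as a shift and turn from the pose commanded when the call began; what a row does not reach only later rows make up. A row lasts 1/8 s, in which the tool goes at most 62.5 mm and 10.7 degrees, less where a joint would pass 70% of its speed; a pose out of reach is approached as far as the arm can. A call with a gripper value outside its range is refused whole. The fingers move at their own pace and stop on an object; the grip force is fixed at half the most. Time passes only in rows, so rows that repeat a pose let the fingers close. It gives the time, the measured TCP pose, the force and the opening at its end, in the units of the state.
- monitor.sense(): the state, without advancing time (a new reading comes with each control period).
- vision.get_image(name): name is "scene" or "top"; returns a dict with "color" (480x640x3 uint8, blue, green, red), "fx", "fy", "cx", "cy" (pixels), "R" (3x3) and "t" (3): a world point X has camera coordinates R X + t. Camera axes: x right, y down, z forward; pixel columns grow to the right and rows downward; lengths in mm; the calibration is good to about 2 mm. A picture is of the moment at which its call begins. There is no depth.
- job.hand_in(): hands the job in, once; it reports no verdict.
The state is a dict: "clock": time; "joint_pos": joint angles; "dq": joint speeds; "joint_torque": joint torques, N m; "ee_pos": TCP position; "tool_rot": TCP orientation; "ft_force": force on the tool from outside, world axes, zero at the start; "torque": the same for the moment, N m; "gripper_width": finger opening in mm.
Only numpy, scipy, OpenCV 4.12 (cv2) and the standard library are available. Lean on these libraries where they do the work, as an engineer would, in place of code of your own. Each camera call takes 0.05 s, during which the arm holds its last target.

## Task

The filter of the key shop's chip extractor is due for a look. First switch the extractor off by pushing the hinged paddle of its stop switch all the way down to its stop and letting it spring back; then pinch the two opposed side catches of the filter cassette fully in, draw the cassette straight up out of its well, and finish while still holding it by the pinched catches, upright and still, with its underside at least 5 cm above the extractor's deck. Leave everything else on the bench where it is.

Things in the scene. Friction and masses are not known exactly. Their poses are not given: they have to be found in the camera images.
- extractor: bench chip extractor, a fixed grey-blue box 240 (x) x 140 (y) x 100 mm with a light 5 mm deck plate on top at z = 100 mm; a fan cover stands 28 mm above the deck at its far (+x) end, from x = 39 mm on. Origin: centre of its underside on the bench, z up. The cassette's well, 96 (x) x 57 (y) mm, is centred at x = -40 mm, y = 0.
- cassette_grip (a point): middle between the two catches of the filter cassette, a loose dark grey block of 0.2 to 0.5 kg hanging in the well by 5 mm flanges at its x ends; axes parallel to the extractor's. When seated this point is 26 mm above the deck, always 86 mm above the cassette's underside. A head 27 (y) x 74 (x) x 32 mm high stands between the catches.
- catch_l_pad (a point): centre of the outer face (towards the cassette's +y) of one catch's upright ribbed thumb pad: 34 mm wide (x), 8 mm thick, from 4 to 38 mm above the deck. The outer faces of the two pads are 58 mm apart at rest, 45 mm fully pinched. The deck is flat and clear for 40 mm outside each pad.
- catch_r_pad (a point): the same for the other catch, its outer face towards the cassette's -y.
- catch_l (a joint): slide of the cassette's catch on its +y side: 0 out and latched, 0.0065 m pushed fully in to its stop; spring 2 N at rest, 6 N at the stop. A hook below the deck holds the cassette down until about 0.0045; both catches must be in before it lifts.
- catch_r (a joint): the same for the catch on its -y side.
- paddle (a joint): hinge of the stop switch's paddle: 0 up at rest, 0.24 rad fully down on its stop; a spring brings it back. About 3 N on the round pad starts it and 9 N takes it to the stop.
- paddle_press (a point): centre of the top of the round grey pad (42 mm across) on the stop switch's black paddle, to be pressed straight down. About 72 mm above the bench at rest, 16 mm lower at the stop. Axes as the switch box's while the paddle is up. The paddle, 98 x 62 mm, slopes up to -x from its hinge, 66 mm from the pad, on a grey box 116 (x) x 76 (y) x 40 mm screwed to the bench.
- blank_tray: grey open tray of key blanks, 130 x 100 x 32 mm, origin centre of its underside, on the other side of the extractor from the stop switch; leave alone
- chip_brush: wooden-handled chip brush about 170 mm long, lying flat between robot and extractor; leave alone
- screwdriver: screwdriver about 190 mm long, lying flat at the far left; leave alone
- oil_bottle: white oil bottle, 48 mm across, 130 mm tall, standing at the back right, origin centre of its underside; leave alone
- cut_key: single brass key, about 50 mm long, lying flat behind the extractor; leave alone
- screw_dish: small round steel dish, 70 mm across, 28 mm tall, back left; leave alone
- caliper: caliper, 150 mm long, lying flat near the robot; leave alone
Things that resemble listed ones, but are neither listed nor needed, are in the scene too. What is shaped like the part that bears paddle but pink is not meant.

How it is judged (in metres and radians):
On the way, in this order (a step that is already met when the one before it is completed fails the run):
1. the stop paddle is pressed down to its stop (value of joint paddle above 0.215 rad), for 0.1 s.
2. both side catches are pinched in while the cassette still sits in its well (value of joint each of catch_l, catch_r above 0.005 m and z of cassette_grip in the frame of extractor below 0.131 m), for 0.1 s.
At the end, for the whole second after the job is handed in: The cassette is held in the fingers by both catches, each pushed in over 5 mm, with its underside over 40 mm above the extractor's deck, touching the extractor nowhere, upright within 0.2 rad and still (under 3 cm/s); the stop paddle is up again (under 0.05 rad) (z of cassette_grip in the frame of extractor above 0.226 m and value of joint each of catch_l, catch_r above 0.005 m and contact force between cassette and the fingers above 2 N and contact force between cassette and extractor below 0.1 N and angle between cassette_grip's own z axis and vertical below 0.2 rad and linear speed of cassette below 0.03 m/s and value of joint paddle below 0.05 rad); the arm keeps its last pose, push and grip.
It fails at once if the cassette is forced up out of its seat (over 8 mm) with a catch still out (pushed in less than 2 mm) (z of cassette_grip in the frame of extractor above 0.134 m and value of joint any of catch_l, catch_r below 0.002 m).
It fails at once if another thing on the bench is shifted by more than 30 mm (distance of any of blank_tray, chip_brush, screwdriver, oil_bottle, cut_key, screw_dish, caliper from where it was at the start of the episode above 0.03 m).
It also fails if it takes over 48 s, if anything falls off the work surface, if the arm or the gripper's body presses on something with over 40 N, if the wrist force passes 120 N, or if a joint passes its speed limit or range.

## Working session

There is one attempt and no reset: what is moved stays moved. The work goes in short steps, Python scripts to look and compute and a shell command to move; the robot and the scene stay as the last step left them, time stands still between calls to the robot, and variables do not carry over. Pictures are saved under pics/ and viewed, and the job is handed in when it is done.

```bash
mkdir -p pics; ls; cat > h.py <<'E'
import numpy as np,cv2
from bench import monitor,vision,job,robot
def snap(n,f):
    im=vision.get_image(n); cv2.imwrite('pics/'+f+'.png',im['color']); np.savez('pics/'+f+'.npz',**im); return im
E
python3 - <<'E'
from h import *
print(monitor.sense())
for n in('scene','top'):
    i=snap(n,n+'0'); print(n,i['fx'],i['cx'],i['cy'],i['R'].tolist(),i['t'])
E
```

```text
pics
{'clock': 0.0, 'joint_pos': array([-9.87905699e-01,  3.59377367e-01,  1.10469652e-02, -3.68559203e-04,
       -1.22412681e+00, -2.88141087e-01]), 'dq': array([-0.00067818,  0.00073214, -0.00193008,  0.00078589, -0.000615  ,
        0.00081026]), 'joint_torque': array([-1.13851598e-03, -5.83318090e+01,  2.93412459e+01,  6.93649024e+00,
       -6.26463836e-03, -2.23472620e-05]), 'ee_pos': array([ 195.94855343, -645.42222239,  238.36135147]), 'tool_rot': array([ 4.61065431e-01, -3.10718329e+00, -2.59469490e-03]), 'ft_force': array([ 0.02386252, -0.14739529, -0.08593633]), 'torque': array([0.01005557, 0.03013076, 0.00360149]), 'gripper_width': 85.65101351607439}
scene 443.27416381971983 316.5493276679803 238.50199583486977 [[-0.12018546278238003, 0.9927304711642396, -0.006454932827844175], [0.6179061107622107, 0.06971491305539751, -0.7831550735201791], [-0.7770119000494805, -0.09811239738027602, -0.6217929435606284]] [  71.09314164 -248.96395342 1562.15829777]
top 493.883746712267 319.27965171477217 250.76010278609567 [[-0.026657250584991476, -0.9995309674164861, 0.015074354603493576], [-0.9813558209673158, 0.023295246391423455, -0.19078281932377428], [0.1903421751604568, -0.019879051059488888, -0.9815165203317566]] [  10.88165863  559.47522401 1504.61336503]
```

View pics/scene0.png

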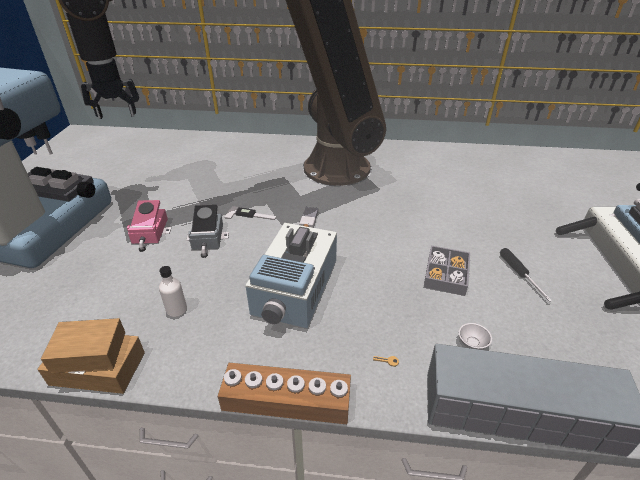

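View pics/top0.png

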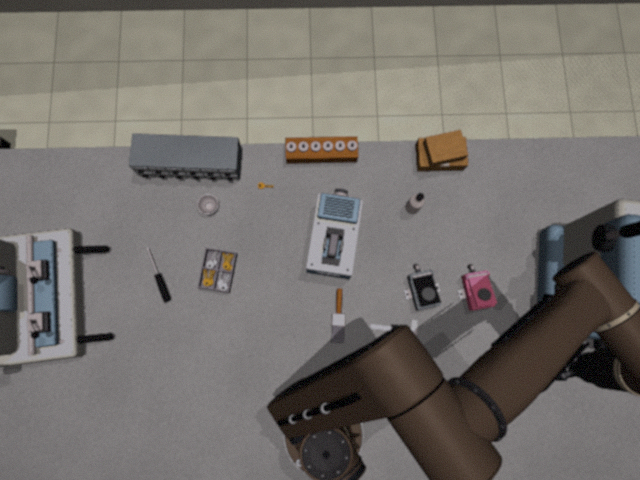

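The two candidates for the stop switch are pink, at scene (147,218) and top (478,288), and black with a grey box, at scene (205,222) and top (424,288). The black one fits the description. I'll confirm it in enlarged crops.

```bash
python3 - <<'E'
from h import *
s=cv2.imread('pics/scene0.png');t=cv2.imread('pics/top0.png')
def crop(im,x,y,w,h,k,f): cv2.imwrite('pics/'+f+'.png',cv2.resize(im[y:y+h,x:x+w],None,fx=k,fy=k,interpolation=cv2.INTER_CUBIC))
crop(s,120,190,120,75,6,'c_sw_s'); crop(t,395,255,110,65,7,'c_sw_t')
crop(s,240,205,110,80,7,'c_ex_s'); crop(t,295,185,80,100,6,'c_ex_t')
E
```

```text
(no output)
```

View pics/c_sw_s.png

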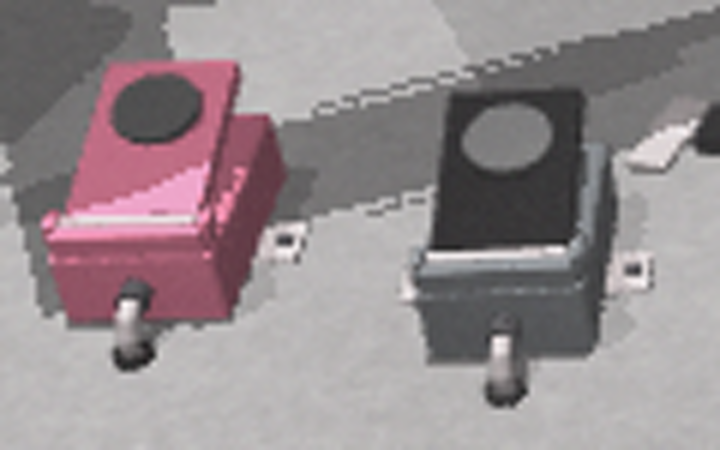

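View pics/c_sw_t.png

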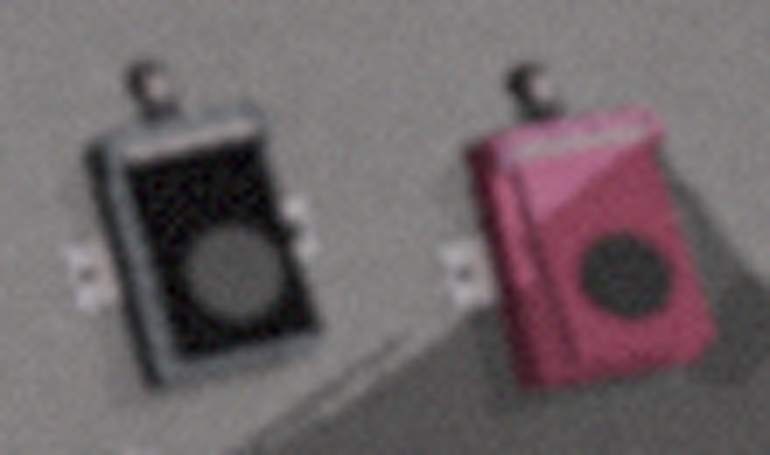

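View pics/c_ex_s.png

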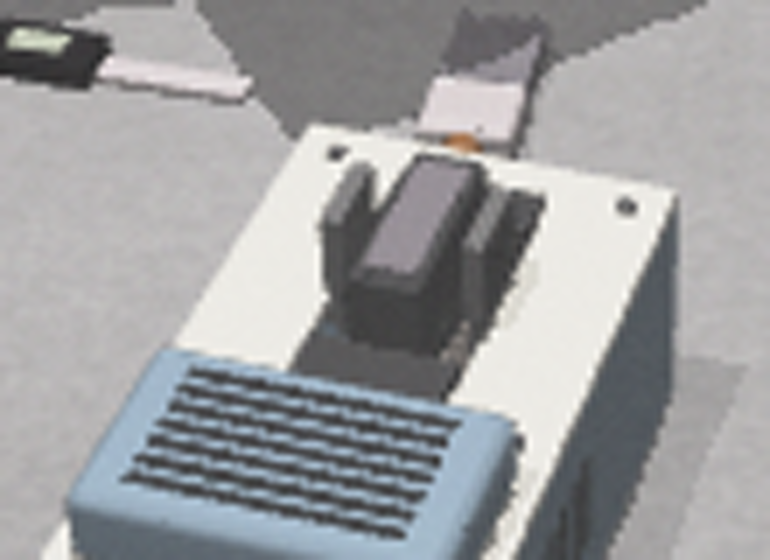

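View pics/c_ex_t.png

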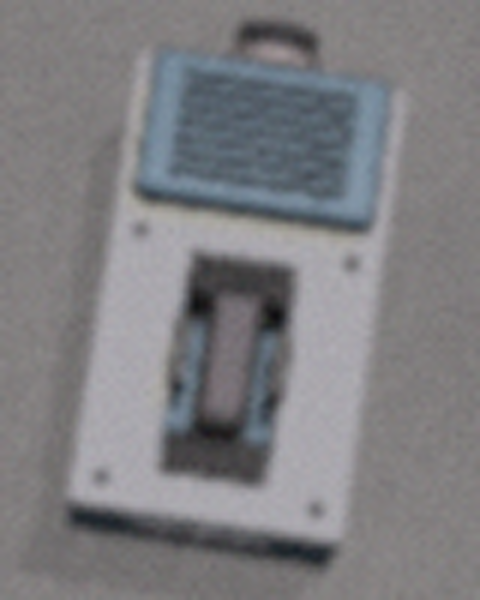

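```bash
cat >> h.py <<'E'
def tri(obs):
    # obs list of (npzname,u,v)
    P=[];x=[]
    A=[]
    for f,u,v in obs:
        i=np.load('pics/'+f+'.npz'); K=np.array([[i['fx'],0,i['cx']],[0,i['fy'],i['cy']],[0,0,1]])
        M=K@np.c_[i['R'],i['t']]; P.append(M);x.append((u,v))
        A+= [u*M[2]-M[0], v*M[2]-M[1]]
    A=np.array(A); A/=np.linalg.norm(A[:,:3],axis=1)[:,None]
    X=np.linalg.lstsq(A[:,:3],-A[:,3],rcond=None)[0]
    r=[]
    for M,(u,v) in zip(P,x):
        p=M@np.r_[X,1]; r+=list(np.round(p[:2]/p[2]-[u,v],1))
    return X.round(1),r
def planez(f,u,v,z):
    i=np.load('pics/'+f+'.npz');d=i['R'].T@np.array([(u-i['cx'])/i['fx'],(v-i['cy'])/i['fy'],1]);c=-i['R'].T@i['t']
    return (c+d*(z-c[2])/d[2]).round(1)
def proj(f,X):
    i=np.load('pics/'+f+'.npz');p=i['R']@np.array(X,float)+i['t'];return np.array([i['fx']*p[0]/p[2]+i['cx'],i['fy']*p[1]/p[2]+i['cy']])
def uc(x,y,x0,y0,k): return (x+.5)/k-.5+x0,(y+.5)/k-.5+y0
E
python3 - <<'E'
from h import *
S=lambda x,y:('scene0',*uc(x,y,120,190,6));T=lambda x,y:('top0',*uc(x,y,395,255,7))
print('pad',tri([S(507,137),T(237,272)]))
print('pad z72',planez(*S(507,137),72),planez(*T(237,272),72))
# box top back-edge/hinge: hinge strip ends
for n,a,b in[('hingeL+y',(580,250),(130,152)),('hingeR-y',(425,262),(258,128))]: print(n,tri([S(*a),T(*b)]))
S=lambda x,y:('scene0',*uc(x,y,240,205,7));T=lambda x,y:('top0',*uc(x,y,295,185,6))
for n,a,b in[('scr--',(336,153),(315,510)),('scr-+',(627,206),(101,475)),('head',(418,218),(230,358)),('scr+ -',None,(351,263)),('scr++',None,(140,229)),('corn--',(308,124),(336,545)),('corn-+',(678,187),(68,500))]:
    if a: print(n,tri([S(*a),T(*b)]),planez(*S(*a),100))
    print('   z100',planez(*T(*b),100))
E
```

```text
pad (array([ 414.4, -335.1,   71.6]), [np.float64(-0.0), np.float64(-0.0), np.float64(-0.0), np.float64(0.0)])
pad z72 [ 415.  -334.7   72. ] [ 414.4 -335.    72. ]
hingeL+y (array([ 470.1, -290.8,   52.7]), [np.float64(-1.7), np.float64(-0.2), np.float64(-1.4), np.float64(0.4)])
hingeR-y (array([ 481.4, -354.8,   48.4]), [np.float64(0.0), np.float64(0.0), np.float64(0.0), np.float64(-0.0)])
scr-- (array([490.3, -85.5, 100.5]), [np.float64(0.1), np.float64(0.0), np.float64(0.1), np.float64(-0.0)]) [489.6 -86.  100. ]
   z100 [490.3 -85.2 100. ]
scr-+ (array([510.7,  22.5, 101.3]), [np.float64(0.1), np.float64(0.0), np.float64(0.1), np.float64(-0.0)]) [509.   22.2 100. ]
   z100 [510.9  22.7 100. ]
head (array([563.5, -43.4, 131.3]), [np.float64(0.1), np.float64(0.0), np.float64(0.1), np.float64(-0.0)]) [524.2 -50.6 100. ]
   z100 [570.  -44.7 100. ]
   z100 [ 618.4 -108.6  100. ]
   z100 [ 6.39e+02 -4.00e-01  1.00e+02]
corn-- (array([472.6, -97.3,  99.5]), [np.float64(0.8), np.float64(0.0), np.float64(0.7), np.float64(-0.1)]) [473.2 -99.3 100. ]
   z100 [472.2 -95.2 100. ]
corn-+ (array([498.2,  39.6, 101.7]), [np.float64(0.1), np.float64(0.0), np.float64(0.0), np.float64(-0.0)]) [496.   39.3 100. ]
   z100 [498.5  39.7 100. ]
```

```bash
python3 - <<'E'
from h import *
from scipy.spatial.transform import Rotation as R
s=monitor.sense();M=R.from_rotvec(s['tool_rot']).as_matrix();print(M.round(3), np.degrees(np.arctan2(M[1,1],M[0,1])), 90-10.5, robot.tips_ahead)
print(np.array([414.5,-335,0])-s['ee_pos'])
print(proj('scene0',[564,-43.4,126]),proj('top0',[564,-43.4,126]))
E
```

```text
[[-0.957 -0.29  -0.001]
 [-0.29   0.957  0.001]
 [ 0.     0.001 -1.   ]] 106.88540819167898 79.5 8.0
[ 218.51492005  310.49617758 -238.43350096]
[299.4112367  237.58656603] [332.91920761 244.43909218]
```

```bash
python3 -m creep '[{"turn":[0,0,0],"travel":[218.4,310.9,0],"hand":1},{"turn":[0,0,0],"travel":[218.4,310.9,0],"hand":1},{"turn":[0,0,0],"travel":[218.4,310.9,0],"hand":1},{"turn":[0,0,0],"travel":[218.4,310.9,0],"hand":1},{"turn":[0,0,0],"travel":[218.4,310.9,0],"hand":1},{"turn":[0,0,0],"travel":[218.4,310.9,0],"hand":1},{"turn":[0,0,0],"travel":[218.4,310.9,0],"hand":1},{"turn":[0,0,0],"travel":[218.4,310.9,0],"hand":1},{"turn":[0,0,0],"travel":[218.4,310.9,-60],"hand":1},{"turn":[0,0,0],"travel":[218.4,310.9,-110],"hand":1},{"turn":[0,0,0],"travel":[218.4,310.9,-130],"hand":1},{"turn":[0,0,0],"travel":[218.4,310.9,-130],"hand":1}]'
python3 - <<'E'
from h import *
for n in('scene','top'): snap(n,n+'1')
s=cv2.imread('pics/scene1.png');t=cv2.imread('pics/top1.png')
a=cv2.resize(s[140:260,140:290],(500,400),interpolation=cv2.INTER_CUBIC);b=cv2.resize(t[200:320,350:440],(300,400))
cv2.imwrite('pics/m1.png',np.hstack([a,b]))
E
```

```text
clock: 1.6
ee_pos: [412.4, -335.8, 107.6]
tool_rot: [0.457, -3.104, -0.003]
ft_force: [0.4, 0.2, 0.0]
gripper_width: -0.1
```

View pics/m1.png

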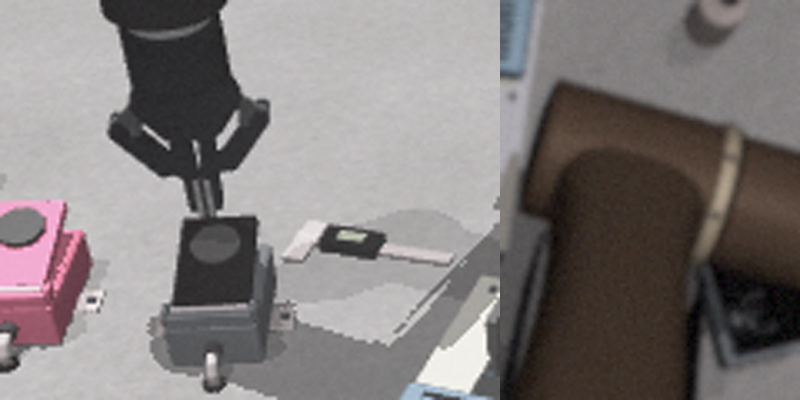

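The shut fingertips (crop about (203,212)) hang just above and behind the pad as seen in the scene view, in line with a tip height of about 100 mm. I'll press down gently next.

```bash
python3 -m creep '[{"turn":[0,0,0],"travel":[2,0,-15],"hand":1},{"turn":[0,0,0],"travel":[2,0,-25],"hand":1},{"turn":[0,0,0],"travel":[2,0,-31],"hand":1},{"turn":[0,0,0],"travel":[2,0,-35],"hand":1},{"turn":[0,0,0],"travel":[2,0,-38],"hand":1},{"turn":[0,0,0],"travel":[2,0,-38],"hand":1}]'
```

```text
clock: 2.45
ee_pos: [416.0, -335.0, 71.4]
tool_rot: [0.462, -3.106, -0.0]
ft_force: [-4.0, -0.2, 7.0]
gripper_width: -0.1
```

```bash
python3 -m creep '[{"turn":[0,0,0],"travel":[-1,0,-3],"hand":1},{"turn":[0,0,0],"travel":[-1,0,-6],"hand":1},{"turn":[0,0,0],"travel":[-1,0,-8],"hand":1},{"turn":[0,0,0],"travel":[-1,0,-8],"hand":1}]'
```

```text
clock: 2.95
ee_pos: [415.0, -335.3, 64.9]
tool_rot: [0.463, -3.107, 0.001]
ft_force: [-7.4, 2.0, 17.7]
gripper_width: -0.3
```

```bash
python3 -m creep '[{"turn":[0,0,0],"travel":[0,0,-2],"hand":1},{"turn":[0,0,0],"travel":[0,0,-3],"hand":1},{"turn":[0,0,0],"travel":[0,0,-3],"hand":1}]'
python3 - <<'E'
from h import *
s=snap('scene','scene2')['color']
cv2.imwrite('pics/m2.png',cv2.resize(s[170:260,170:250],None,fx=6,fy=6,interpolation=cv2.INTER_CUBIC))
E
```

```text
clock: 3.32
ee_pos: [415.1, -335.5, 64.5]
tool_rot: [0.464, -3.107, 0.003]
ft_force: [-14.6, 9.3, 46.6]
gripper_width: 0.3
```

View pics/m2.png

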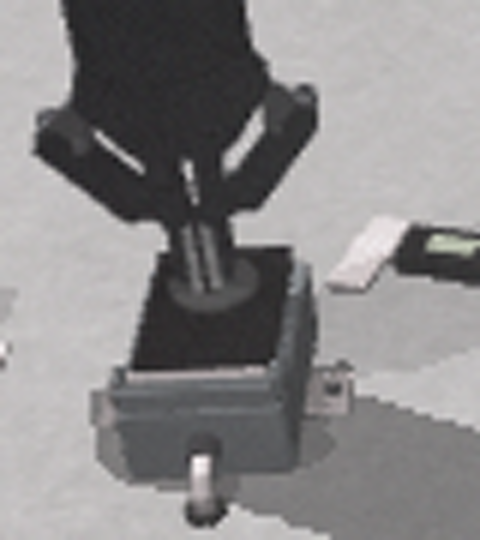

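Paddle is on its stop: the height stays at 64.5 mm while the force rises steeply, and the tips are on the grey pad at crop (212,285). Next I'll lift, open and turn over the cassette.

```bash
python3 -m creep '[{"turn":[0,0,0],"travel":[0,0,40],"hand":1},{"turn":[0,0,0],"travel":[0,0,100],"hand":1},{"turn":[0,0,0],"travel":[0,0,160],"hand":-1},{"turn":[0,0,-27.4],"travel":[148.5,291.6,160],"hand":-1},{"turn":[0,0,-27.4],"travel":[148.5,291.6,160],"hand":-1},{"turn":[0,0,-27.4],"travel":[148.5,291.6,160],"hand":-1},{"turn":[0,0,-27.4],"travel":[148.5,291.6,160],"hand":-1},{"turn":[0,0,-27.4],"travel":[148.5,291.6,160],"hand":-1},{"turn":[0,0,-27.4],"travel":[148.5,291.6,160],"hand":-1},{"turn":[0,0,-27.4],"travel":[148.5,291.6,160],"hand":-1},{"turn":[0,0,-27.4],"travel":[148.5,291.6,160],"hand":-1},{"turn":[0,0,-27.4],"travel":[148.5,291.6,160],"hand":-1}]'
python3 - <<'E'
from h import *
from scipy.spatial.transform import Rotation as R
for n in('scene',): s=snap(n,n+'3')['color']
cv2.imwrite('pics/m3.png',cv2.resize(s[130:280,170:350],None,fx=4,fy=4,interpolation=cv2.INTER_CUBIC))
M=R.from_rotvec(monitor.sense()['tool_rot']).as_matrix();print(np.degrees(np.arctan2(M[1,1],M[0,1])),M[:,2])
E
```

```text
clock: 4.88
ee_pos: [563.6, -44.2, 220.4]
tool_rot: [0.289, 3.128, 0.0]
ft_force: [-0.7, 0.3, 0.5]
gripper_width: 85.2
79.4188043800382 [ 2.42782297e-04  1.26457731e-04 -9.99999963e-01]
```

View pics/m3.png

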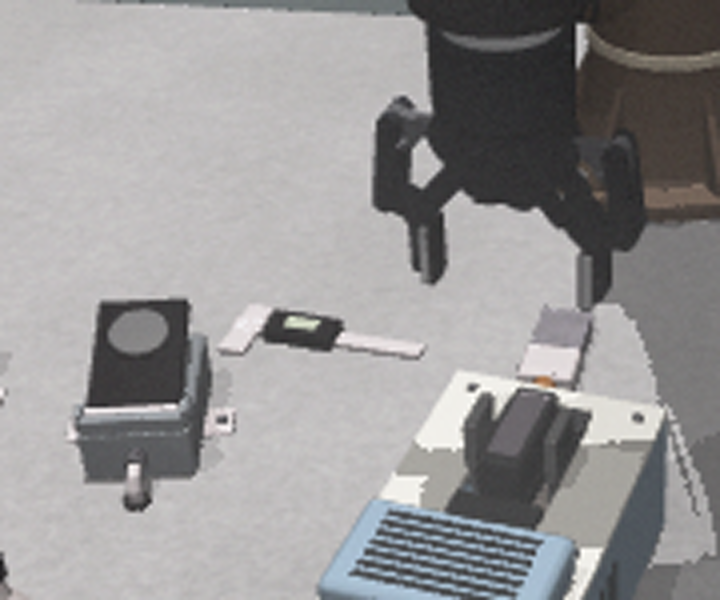

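The paddle is back up, with its pad at crop (138,332). The open fingers straddle the cassette catches above. I'll descend next.

```bash
python3 -m creep '[{"turn":[0,0,0],"travel":[0,0.3,-40],"hand":-1},{"turn":[0,0,0],"travel":[0,0.3,-70],"hand":-1},{"turn":[0,0,0],"travel":[0,0.3,-90],"hand":-1},{"turn":[0,0,0],"travel":[0,0.3,-104],"hand":-1},{"turn":[0,0,0],"travel":[0,0.3,-104],"hand":-1},{"turn":[0,0,0],"travel":[0,0.3,-104],"hand":-1}]'
python3 - <<'E'
from h import *
for n in('scene','top'): i=snap(n,n+'4')
s=cv2.imread('pics/scene4.png');t=cv2.imread('pics/top4.png')
cv2.imwrite('pics/m4.png',cv2.resize(s[170:290,240:350],None,fx=5,fy=5,interpolation=cv2.INTER_CUBIC))
E
```

```text
clock: 5.68
ee_pos: [564.5, -43.2, 117.2]
tool_rot: [0.288, 3.127, 0.0]
ft_force: [1.0, -0.6, 0.4]
gripper_width: 85.3
```

View pics/m4.png

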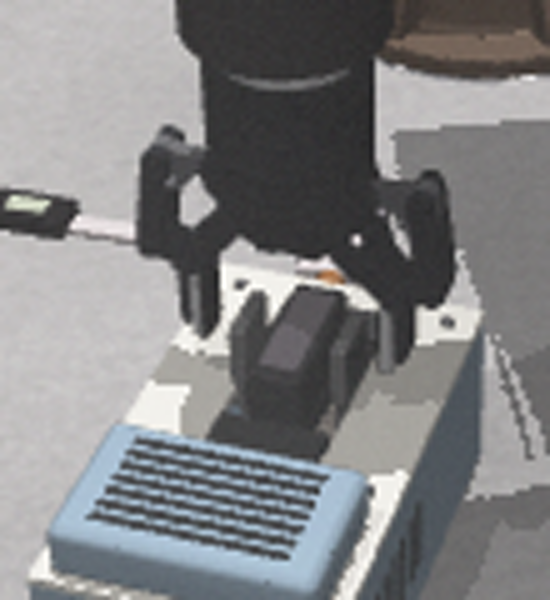

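The fingers straddle both catches: left finger at crop (205,290), right at (393,325), with clear gaps to the pads at about (245,340) and (350,355). I'll close now.

```bash
python3 -m creep '[{"turn":[0,0,0],"travel":[0,0,0],"hand":0.2},{"turn":[0,0,0],"travel":[0,0,0],"hand":1},{"turn":[0,0,0],"travel":[0,0,0],"hand":1},{"turn":[0,0,0],"travel":[0,0,0],"hand":1},{"turn":[0,0,0],"travel":[0,0,0],"hand":1},{"turn":[0,0,0],"travel":[0,0,0],"hand":1}]'
python3 - <<'E'
from h import *
s=snap('scene','scene5')['color']
cv2.imwrite('pics/m5.png',cv2.resize(s[170:290,240:350],None,fx=5,fy=5,interpolation=cv2.INTER_CUBIC))
E
```

```text
clock: 6.52
ee_pos: [564.8, -43.2, 118.4]
tool_rot: [0.286, 3.126, -0.0]
ft_force: [-3.8, 0.3, 14.8]
gripper_width: 38.6
```

View pics/m5.png

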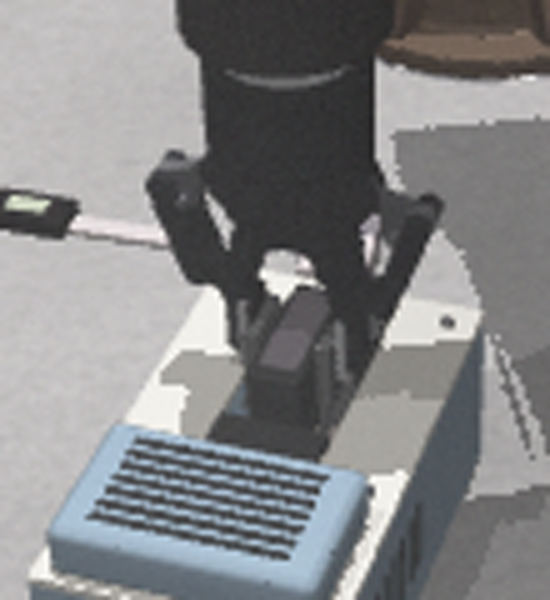

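```bash
python3 - <<'E'
from h import *
a=cv2.imread('pics/scene0.png')[220:262,275:320];s=cv2.imread('pics/scene5.png')[220:262,275:320]
f=lambda x:cv2.resize(x,(390,364),interpolation=cv2.INTER_CUBIC)
cv2.imwrite('pics/m6.png',np.hstack([f(a),f(s)]))
E
```

```text
(no output)
```

View pics/m6.png

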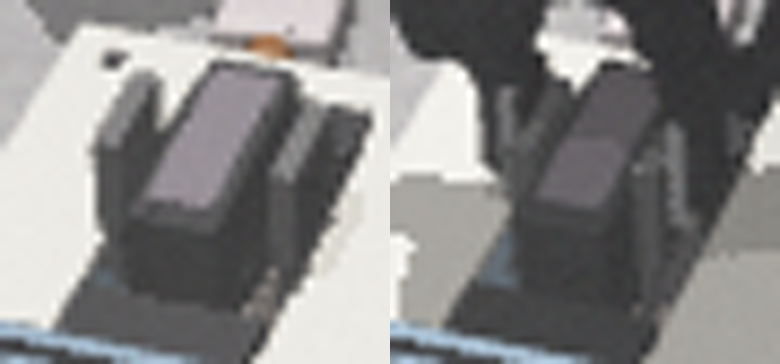

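Both catches have moved in close against the head: left at about (515,130) and right at (655,200) in the right half. The width reading of 38.6 mm is lower than the expected 45 mm, though the pads clearly sit on both catches. I'll lift slowly and watch the force.

```bash
python3 -m creep '[{"turn":[0,0,0],"travel":[0,0,2],"hand":1},{"turn":[0,0,0],"travel":[0,0,4],"hand":1},{"turn":[0,0,0],"travel":[0,0,6],"hand":1},{"turn":[0,0,0],"travel":[0,0,6],"hand":1}]'
```

```text
clock: 7.08
ee_pos: [563.8, -43.1, 122.0]
tool_rot: [-0.288, -3.128, 0.0]
ft_force: [-0.3, -0.7, -3.9]
gripper_width: 38.4
```

```bash
python3 -m creep '[{"turn":[0,0,0],"travel":[0,0,4],"hand":1},{"turn":[0,0,0],"travel":[0,0,10],"hand":1},{"turn":[0,0,0],"travel":[0,0,18],"hand":1},{"turn":[0,0,0],"travel":[0,0,26],"hand":1},{"turn":[0,0,0],"travel":[0,0,26],"hand":1}]'
python3 - <<'E'
from h import *
s=snap('scene','scene7')['color']
cv2.imwrite('pics/m7.png',cv2.resize(s[150:290,230:350],None,fx=4,fy=4,interpolation=cv2.INTER_CUBIC))
E
```

```text
clock: 7.7
ee_pos: [564.6, -42.9, 149.4]
tool_rot: [0.287, 3.127, 0.001]
ft_force: [0.5, -0.1, -5.3]
gripper_width: 38.6
```

View pics/m7.png

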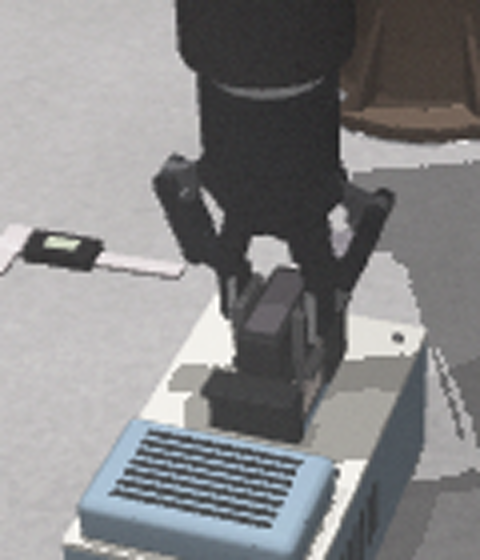

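The cassette is rising upright with the hand: its body shows above the deck at crop (255,400). I'll lift it further.

```bash
python3 -m creep '[{"turn":[0,0,0],"travel":[0,0,12],"hand":1},{"turn":[0,0,0],"travel":[0,0,25],"hand":1},{"turn":[0,0,0],"travel":[0,0,40],"hand":1},{"turn":[0,0,0],"travel":[0,0,55],"hand":1},{"turn":[0,0,0],"travel":[0,0,70],"hand":1},{"turn":[0,0,0],"travel":[0,0,85],"hand":1},{"turn":[0,0,0],"travel":[0,0,95],"hand":1},{"turn":[0,0,0],"travel":[0,0,100],"hand":1},{"turn":[0,0,0],"travel":[0,0,100],"hand":1},{"turn":[0,0,0],"travel":[0,0,100],"hand":1},{"turn":[0,0,0],"travel":[0,0,100],"hand":1},{"turn":[0,0,0],"travel":[0,0,100],"hand":1}]'
python3 - <<'E'
from h import *
for n in('scene','top'): i=snap(n,n+'8')
s=cv2.imread('pics/scene8.png')
cv2.imwrite('pics/m8.png',s)
cv2.imwrite('pics/m9.png',cv2.resize(s[130:290,230:350],None,fx=3.7,fy=3.7,interpolation=cv2.INTER_CUBIC))
print(monitor.sense())
E
```

```text
clock: 9.25
ee_pos: [563.9, -43.1, 248.0]
tool_rot: [-0.288, -3.128, 0.0]
ft_force: [-0.6, 0.9, -3.7]
gripper_width: 38.3
{'clock': 9.35, 'joint_pos': array([ 2.69727713e-01,  1.73873405e-01, -2.19940931e-01, -3.29271892e-06,
       -1.17728783e+00, -2.02393843e+00]), 'dq': array([ 0.00096667, -0.00213061,  0.00069219,  0.00081114,  0.00028911,
        0.00058884]), 'joint_torque': array([-2.89590969e-05, -4.51268578e+01,  3.04740500e+01,  7.50164956e+00,
       -1.30038494e-03, -3.32982836e-05]), 'ee_pos': array([563.94687068, -43.082231  , 248.13894311]), 'tool_rot': array([-2.87678660e-01, -3.12810505e+00,  1.65400733e-04]), 'ft_force': array([-0.66417096, -0.23211645, -3.55868624]), 'torque': array([-0.02019816,  0.00740633, -0.02902329]), 'gripper_width': 38.77784137717436}
```

View pics/m8.png

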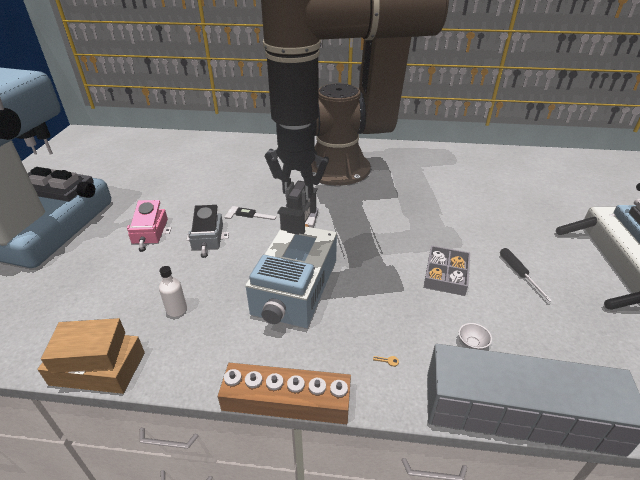

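View pics/m9.png

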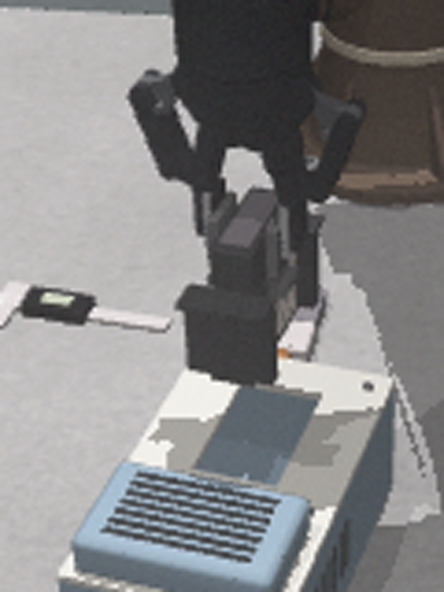

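```bash
python3 - <<'E'
from h import *
print(uc(247,220,230,130,3.7),[proj('scene8',[564,-43.4,z]).round(1) for z in(242,252,262)])
c,s_=np.cos(np.radians(-10.5)),np.sin(np.radians(-10.5))
for z in(150,160,170): print(z,proj('scene8',[564+48*c,-43.4+48*s_,z]).round(1),uc(232,378,230,130,3.7))
E
```

```text
(296.3918918918919, 189.09459459459458) [array([297.8, 196.3]), array([297.7, 192.5]), array([297.5, 188.6])]
150 [292.1 241.9] (292.3378378378378, 231.7972972972973)
160 [291.9 238.4] (292.3378378378378, 231.7972972972973)
170 [291.7 234.9] (292.3378378378378, 231.7972972972973)
```

The head top sits at about 261 mm and the underside at about 170 mm or more, so the cassette is about 70 mm above the deck with no slip. It's upright, the paddle is up, and the other items are where they were. I'll hand in.

```bash
python3 -c "
from bench import job
print(job.hand_in())"
```

```text
the job is handed in; nothing more can be done
None
```

I pressed the black/grey stop switch to its stop and it sprang back up. I then pinched both catches while the cassette was still seated, drew it straight up, and handed the job in at about 9.4 s, still holding it.

**Last checks:**
- **Height:** the underside is about 70 mm above the deck, from the hand's rise and the head's position in the scene view. The lower-edge pixel read slightly higher still.
- **Hold:** the cassette looks upright and the arm was at rest. The wrist carries about 3.6–4 N, which fits a cassette of roughly 0.4 kg, and I saw no slip.
- **Paddle and bench:** the paddle is up. In the final scene picture the other items look unmoved. The chip brush was partly hidden behind the extractor.

**What disagreed:**
- **Gripper opening:** it read 38.6 mm, not the expected 45 mm for fully pinched catches. I put this down to the fingers giving under grip force. Both catches looked fully in and the cassette came free.
- **Paddle press:** the force at the stop reached 46.6 N at the fingertips for a moment, higher than I needed. The 40 N limit is for the arm and gripper body, and the wrist limit is 120 N.

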